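Stack keyed gift trays and slide them under the strapping arch

ROBOT

A 6-joint arm with a two-finger parallel gripper is mounted at the origin on the work surface. World frame = base frame: x ahead of the robot, y to its left, z up, the work surface at z = 0. Lengths are in m, angles in rad, forces in N, time in s.
With the tool pointing down it reaches from about 0.3 to 0.875 m from the base axis. Payload 4.2 kg.
Tool frame: the origin (TCP) lies at the very end of the fingers, on their centre line; the grasp point (between the pads) lies 19 mm behind it; z points along the fingers, y is the direction in which the jaws open and shut (so a half turn about z gives the same grasp; the last joint's range is limited). The gripper opens to 85 mm and grips with 20 to 120 N. Pads are 22 mm wide; open, the fingers measure 114 mm over their backs; the gripper's body (76 mm by 85 mm) begins 54 mm behind the grasp point. The pads swing forward as they close: fully open they stand 13 mm farther back than shut.
Start: joints at [1.085, 0.32, 1.565, -0, 1.257, -0.02], TCP at [0.258, 0.514, 0.231] pointing down, gripper open.
Joint ranges: [-3.11, 3.11], [-0.84, 2.01], [0.21, 2.61], [-1.34, 4.49], [0.05, 2.63], [-2.56, 2.56]. Speed limits (rad/s): [2.57, 2.57, 3.14, 3.14, 3.14, 3.14].

INTERFACE

Orientations are given as a unit quaternion [x, y, z, w].
In Python, from cell import state, vision, close_job gives the robot as it stands. The module is installed in compiled form; this text tells all that it offers.
- The arm moves only by the tool step_arm, never from a script. Its argument "moves" is a list of rows, each a list of 3 entries, a list of its own where there are three numbers: the shift along the tool's x, y, z in mm, then the turn, a rotation vector about the tool's x, y, z in rad, then the opening in per cent of the stroke, from 0 (shut) to 100 (fully open). In form: [[[x, y, z], [wx, wy, wz], jaw], ...]. A call has 1 to 20 rows; each row is the pose to reach, as a shift and turn from the pose measured when the call began, along the tool's axes at that moment; what a row does not reach only later rows make up. A row lasts 1/8 s, in which the tool goes at most 62.5 mm and 10.7 degrees, less where a joint would pass 70% of its speed; a pose out of reach is approached as far as the arm can. A call with a gripper value outside its range is refused whole. The fingers move at their own pace and stop on an object; "grip_force" is the grip in N (left out, the last holds). Time passes only in rows, so rows that repeat a pose let the fingers close. It gives the time, the measured TCP pose, the force and the opening at its end, in the units of the state.
- state(): the state, without advancing time (a new reading comes with each control period).
- vision.snapshot(name): name is "side" or "top"; returns a dict with "img" (420x560x3 uint8, red, green, blue), "fx", "fy", "cx", "cy" (pixels), "world_to_cam" (4x4, takes a point from world to camera coordinates). Camera axes: x right, y down, z forward; pixel columns grow to the right and rows downward; lengths in m; the calibration is good to about 2 mm. A picture is of the moment at which its call begins. There is no depth.
- close_job(): hands the job in, once; it reports no verdict.
The state is a dict: "time_s": time; "q": joint angles; "qvel": joint speeds; "joint_torque": joint torques, N m; "position": TCP position; "orientation": TCP orientation; "ft_force": force on the tool from outside, world axes, zero at the start; "torque": the same for the moment, N m; "grip_width": finger opening in m.
Only numpy, scipy, OpenCV 4.12 (cv2) and the standard library are available. Lean on these libraries where they do the work, as an engineer would, in place of code of your own. Each camera call takes 0.05 s, during which the arm holds its last target. There are 200 camera calls.

TASK

Get the gift trays ready for strapping: first turn the strap feed knob on the control box off, fully anticlockwise to its stop; then stack every tray on the carriage, upright, each with its notches seated fully home over the keys below; put the lid on top, seated on the keys in the same way. Last, push the carriage home against its stop so that the whole closed stack stands under the arch, leave the knob off, and do not disturb the jars and the candle holder.

Things in the scene. Friction and masses are not known exactly. Their poses are not given: they have to be found in the camera images.
- tray1: loose pine tray, 110 (x) x 90 (y) x 44 mm high, 8 mm walls, 5 mm floor, 0.16 kg, origin at the centre of the underside, z up. A 12 mm thick divider runs along x through the middle, up to 2 mm below the rim: the grip, with a 31 mm wide cell on each side. Its keys and notches are told under tray2. Of the four trays one may be absent, any of them
- tray2: a tray like tray1. Keys: two half discs, radius 12 mm, 5 mm thick, flush with the outer face, rise 12 mm above the rim, at the middle of the +x end wall and on the +y side wall at x = -26 mm. Right below each key a notch in the wall's underside, 27 mm wide, 13.5 mm high, fits over the key of what lies below. The other walls have none: it seats only one way round, at 44 mm pitch
- tray3: a tray just like tray1 and tray2
- tray4: a tray just like tray1 and tray2
- lid: loose pine and plywood lid, 110 (its x) x 90 (its y) mm, 0.16 kg: a 16 mm high skirt under a 6 mm plate, on it a handle bar 70 mm long (along x), 14 mm wide, 36 mm tall (z = 22 to 58 mm). The skirt has the same two notches as a tray (middle of the +x end; +y side at x = -26 mm), each under a flat inlay at the plate's edge. Origin: centre of the underside
- station: fixed strapping station: grey base plate with rails along its y axis and, across the rails at y = +170 mm, a white arch 45 mm deep, open 150 mm wide (its x from -75 to +75) and up to 310 mm high, overall 345 mm high. Origin on the bench under the centre of the carriage bed when joint carriage is 0; its yaw varies a little
- carriage (a joint): m, the carriage's travel along the station's +y: 0 at the loading end, 0.17 against the stop, with the bed's centre right under the arch. It stays where it is left (about 4 N to move it)
- bed (a point): centre of the carriage's flat top, 130 x 110 mm, 30 mm above the bench, turned as the station. Two keys like a tray's stand on it: at +x (x = 50 to 55 mm, y = 0) and on the +y side (x = -26 mm, y = 40 to 45 mm). A tray seated on it has its origin and axes on this point's
- handle (a point): top centre of the black upright grip of the carriage, 60 mm (station's x) x 14 mm (station's y), 50 mm tall, from z = 20 to 70 mm; it stands 135 mm to the station's -y side of the bed's centre and moves with the carriage
- ctrl: fixed grey control box 100 x 110 x 45 mm, origin at the centre of its underside; the knob sits on top, on the vertical axis through the origin; the thick white scale mark at the box's +x is off
- knob (a joint): rad, strap feed knob: 0 is off, against the stop, fully anticlockwise seen from above; it grows clockwise to 4.2. Light friction (0.04 N m), stays where left
- knob_grip (a point): point on the knob's axis at the height to grip. The knob is a disc with a bar grip on top, 46 mm long, 14 mm wide and 32 mm tall, its top 7 mm above this point; the bar lies along the box's x axis when the joint is 0 and turns with the knob
- jar1: bystander: jar 68 mm across, 85 mm high, origin at the centre of its foot
- jar2: bystander: jar like jar1
- holder: bystander: turned wooden candle holder 72 mm across, 75 mm high
Things that resemble listed ones, but are neither listed nor needed, are in the scene too. What is shaped like the lid but red is not meant.

How it is judged:
By the outcome, as a careful person would: the job done as asked, in the order asked, and still so for the second after the job is handed in, with the robot touching nothing.
Of tray1, tray2, tray3, tray4 only 3 to 4 are there at a start; the rules pass over those that are not, and their reading is None.
At some moment in a run one of tray1, tray2, tray3, tray4, lid may be knocked a few centimetres aside while the robot is not near it.
It also fails if it takes over 210 s, if anything falls off the work surface, if the arm or the gripper's body presses on something with over 40 N, if the wrist force passes 120 N, or if a joint passes its speed limit or range.

## Working session

There is one attempt and no reset: what is moved stays moved. The work goes in short steps, Python scripts to look and compute and a tool call to move; the robot and the scene stay as the last step left them, time stands still between calls to the robot, and variables do not carry over. Pictures are saved under pics/ and viewed, about 12 in all and at most 16, crops included, and the job is handed in when it is done.

Besides the shell and the picture viewer there is one more tool, called after "Call:" as name([rows], argument=value, ...), one row to a line, values as JSON. step_arm: Moves the arm, as the interface text tells. Its arguments: {"type":"object","properties":{"moves":{"type":"array"},"grip_force":{"type":"number"}},"required":["moves"]}

```bash
mkdir -p pics
cat > h.py <<'E'
import numpy as np, cv2, sys
from cell import state, vision, close_job
def snap(n,f=None):
    s=vision.snapshot(n)
    if f: cv2.imwrite('pics/'+f+'.png',cv2.cvtColor(s['img'],cv2.COLOR_RGB2BGR))
    return s
def ray(s,u,v):
    T=np.array(s['world_to_cam']);R=T[:3,:3];c=-R.T@T[:3,3]
    d=R.T@np.array([(u-s['cx'])/s['fx'],(v-s['cy'])/s['fy'],1.]);return c,d
def onz(s,u,v,z):
    c,d=ray(s,u,v);return c+d*(z-c[2])/d[2]
def proj(s,p):
    T=np.array(s['world_to_cam']);q=T[:3,:3]@np.array(p)+T[:3,3]
    return np.array([s['fx']*q[0]/q[2]+s['cx'],s['fy']*q[1]/q[2]+s['cy']])
E
python3 - <<'E'
from h import *
a=snap('top','top0');b=snap('side','side0')
for s in(a,b):
    print(s['fx'],s['cx'],s['cy']);print(np.round(s['world_to_cam'],3)); print(ray(s,0,0)[0])
print(state())
E
```

```text
432.2231918761068 273.4073698938085 213.35193214781674
[[-0.023 -1.    -0.012  0.049]
 [-0.988  0.025 -0.15   0.476]
 [ 0.151  0.008 -0.989  1.127]
 [ 0.     0.     0.     1.   ]]
[0.30156797 0.0276406  1.18606372]
523.4799963548091 287.1710453375805 210.05963641793977
[[ 0.999 -0.045  0.018 -0.467]
 [-0.02  -0.719 -0.695  0.097]
 [ 0.044  0.694 -0.719  1.681]
 [ 0.     0.     0.     1.   ]]
[ 0.39330727 -1.11764256  1.28389356]
{'time_s': 0.1, 'q': array([ 1.08496951e+00,  3.20219658e-01,  1.56554523e+00,  4.22290106e-05,
        1.25742382e+00, -1.99937740e-02]), 'qvel': array([-0.00091541, -0.00031065, -0.00405535,  0.0015144 , -0.00151965,
       -0.0008698 ]), 'joint_torque': array([ 2.34403175e-03, -4.16403258e+01, -2.34706664e+01,  7.50547042e-05,
        4.93524014e-03, -1.92954320e-05]), 'position': array([0.25805537, 0.51336046, 0.2305757 ]), 'orientation': array([ 2.30822543e-01,  9.72995538e-01, -7.67618497e-04, -2.19127425e-04]), 'ft_force': array([-0.93274158,  0.76825128, -0.1339868 ]), 'torque': array([ 0.01641687,  0.04746853, -0.0184949 ]), 'grip_width': 0.0858200653065781}
```

View pics/top0.png

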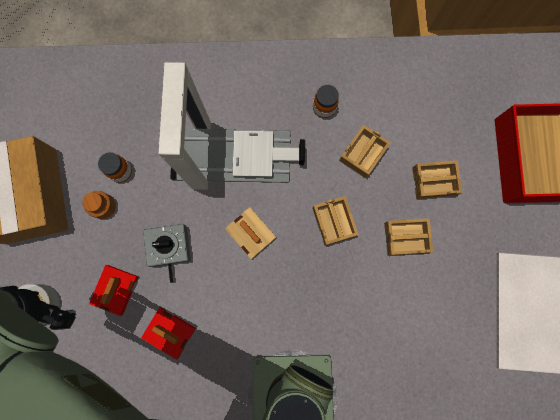

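View pics/side0.png

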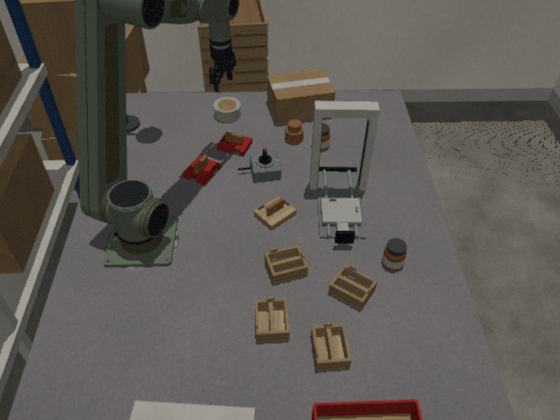

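Top view: bed at (252,154), arch (183,125), knob (165,243), lid (250,233), four trays at (365,150), (438,179), (335,221), (410,237). Zoom in for detail.

Run:
```python
import cv2
a=cv2.imread('pics/top0.png')
L=cv2.resize(a[120:270,140:310],None,fx=4,fy=4,interpolation=cv2.INTER_CUBIC)
R=cv2.resize(a[118:263,305:470],None,fx=4.8,fy=4.1,interpolation=cv2.INTER_CUBIC)
R=cv2.resize(a[118:263,305:470],None,fx=4,fy=4,interpolation=cv2.INTER_CUBIC)
cv2.imwrite('pics/cL.png',L);cv2.imwrite('pics/cR.png',R)
```

```text
(no output)
```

View pics/cL.png

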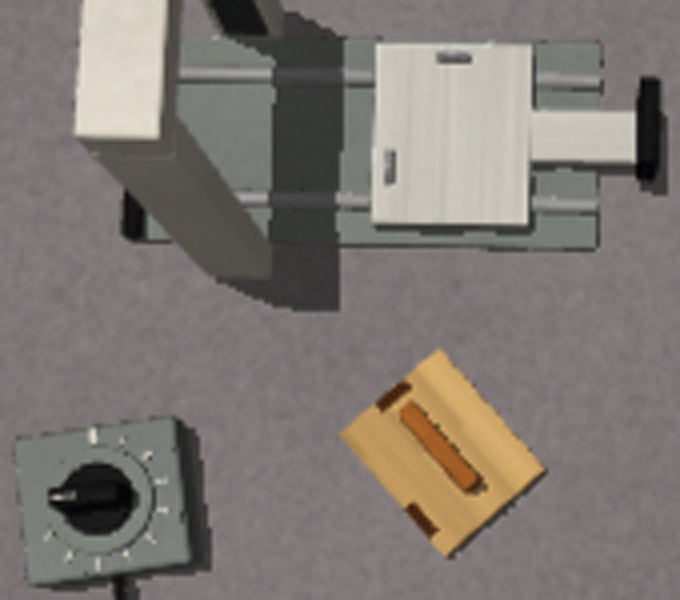

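View pics/cR.png

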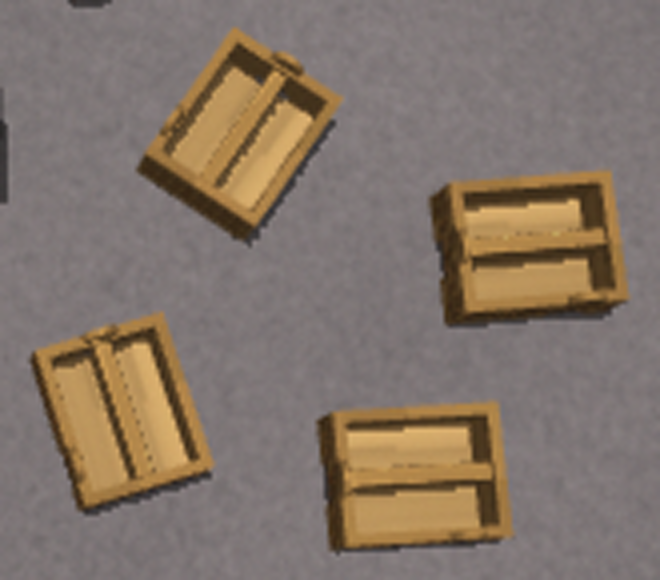

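Crops: knob bar along image‑horizontal at crop (95,497), with ticks running clockwise from the thick mark at (93,436); so the joint is about 90° from off. Tray and lid keys give each +x direction. Now the side view, close up.

```bash
python3 - <<'E'
import cv2
a=cv2.imread('pics/side0.png')
cv2.imwrite('pics/cS.png',cv2.resize(a[130:380,230:410],None,fx=3,fy=3,interpolation=cv2.INTER_CUBIC)[:600] if 0 else cv2.resize(a[135:335,235:400],None,fx=3,fy=3,interpolation=cv2.INTER_CUBIC))
E
cat >> h.py <<'E'
CX=lambda u:(u+.5)/4-.5
def rect(s,pts,z,off,long=.11,short=.09,f=4.):
    P=np.array([onz(s,(u+.5)/f-.5+off[0],(v+.5)/f-.5+off[1],z)[:2] for u,v in pts])
    c=P.mean(0); e=[np.linalg.norm(P[(i+1)%4]-P[i])*1e3 for i in range(4)]
    d=(P[1]-P[0])+(P[2]-P[3]); d2=(P[3]-P[0])+(P[2]-P[1])
    print('c',np.round(c*1e3,1),'edges',np.round(e,1),'dir01',round(float(np.degrees(np.arctan2(d[1],d[0]))),1),'dir03',round(float(np.degrees(np.arctan2(d2[1],d2[0]))),1))
    return c
E
python3 - <<'E'
from h import *
a=snap('top')
o=(140,120)
print('ctrl');rect(a,[(14,437),(178,417),(192,566),(28,585)],.045,o)
print('bed');rect(a,[(376,43),(531,43),(528,228),(372,221)],.030,o)
print('lid');rect(a,[(440,348),(340,433),(446,557),(547,470)],.022,o)
o=(305,118)
print('A');rect(a,[(237,30),(341,98),(248,229),(141,156)],.044,o)
print('B');rect(a,[(450,184),(610,171),(627,297),(466,312)],.044,o)
print('C');rect(a,[(35,352),(162,314),(212,467),(85,510)],.044,o)
print('D');rect(a,[(332,412),(497,402),(511,537),(342,548)],.044,o)
print('knob ends',[onz(a,(u+.5)/4-.5+140,(497.5)/4-.5+120,.085).round(4) for u in(48,138,95)])
E
```

```text
ctrl
c [398.4 325.4] edges [110.   99.6 108.5  98.9] dir01 -84.6 dir03 -173.8
bed
c [648.4  91.1] edges [108.1 132.1 107.2 127.3] dir01 -92.9 dir03 178.0
lid
c [428.1 100.9] edges [ 89.2 110.9  89.5 111.1] dir01 129.5 dir03 -140.3
A
c [ 645.2 -216.8] edges [ 84.8 113.1  87.5 112.2] dir01 -126.8 dir03 142.0
B
c [ 561.2 -411.5] edges [108.7  87.2 108.4  88.5] dir01 -86.4 dir03 -177.4
C
c [ 453.1 -127.5] edges [ 89.3 107.5  89.1 110.4] dir01 -73.7 dir03 -164.8
D
c [ 405.5 -321.4] edges [109.7  89.6 111.1  90.1] dir01 -87.8 dir03 -179.0
knob ends [array([0.3983, 0.3502, 0.085 ]), array([0.3969, 0.2925, 0.085 ]), array([0.3976, 0.3201, 0.085 ])]
```

View pics/cS.png

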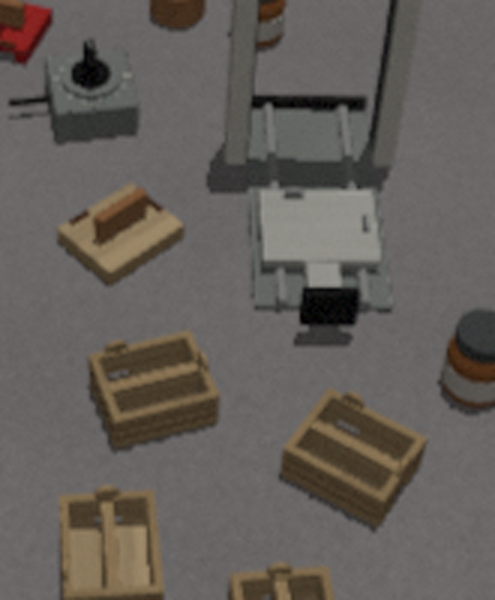

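Side crop: all trays are upright, the knob stands at (90,60) with its bar top at row ≈40, and the lid handle is at (122,212). Knob height next, plus a move planner.

```bash
cat >> h.py <<'E'
from scipy.spatial.transform import Rotation as Ro
def plan(*wps):
    """wps: (x,y,z mm, yaw deg of tool y); prints shift mm / rotvec in present tool frame"""
    st=state();p=np.array(st['position'])*1e3;R0=Ro.from_quat(st['orientation'])
    ty=R0.apply([0,1,0]);print('t',round(st['time_s'],1),'pos',p.round(1),'yaw',np.degrees(np.arctan2(ty[1],ty[0])).round(1),'F',np.round(st['ft_force'],1),'w',round(st['grip_width']*1e3,1),'q6',round(float(st['q'][5]),2))
    for x,y,z,w in wps:
        a=np.radians(w);Y=np.array([np.cos(a),np.sin(a),0]);Z=np.array([0,0,-1.]);X=np.cross(Y,Z)
        Rt=Ro.from_matrix(np.column_stack([X,Y,Z]));
        sh=R0.inv().apply(np.array([x,y,z])-p);rv=(R0.inv()*Rt).as_rotvec()
        print([list(sh.round(1)),list(rv.round(3))])
E
python3 - <<'E'
from h import *
b=snap('side')
for z in(.07,.08,.09,.1):print(z,proj(b,(.398,.3484,z)).round(1),proj(b,(.398,.3024,z)).round(1))
# yaw of box ~ dir03+180 = 5.8 ; knob bar along y
plan((398,325,160,5),(398,325,60,5))
E
```

```text
0.07 [264.  151.8] [264.2 160.1]
0.08 [264.  149.6] [264.2 157.9]
0.09 [263.9 147.4] [264.1 155.7]
0.1 [263.9 145.2] [264.1 153.5]
t 0.2 pos [258.1 513.5 230.8] yaw 63.3 F [0.5 0.2 0.3] w 85.4 q6 -0.02
[[np.float64(-209.6), np.float64(-105.5), np.float64(70.9)], [np.float64(-0.001), np.float64(0.001), np.float64(1.018)]]
[[np.float64(-209.6), np.float64(-105.4), np.float64(170.9)], [np.float64(-0.001), np.float64(0.001), np.float64(1.018)]]
```

Call:
step_arm([
  [[-105, -53, 35], [0, 0, 0.19], 100],
  [[-210, -105, 71], [0, 0, 0.37], 80],
  [[-210, -105, 71], [0, 0, 0.56], 60],
  [[-210, -105, 71], [0, 0, 0.74], 50],
  [[-210, -105, 71], [0, 0, 0.92], 50],
  [[-210, -105, 71], [0, 0, 1.105], 50],
  [[-210, -105, 71], [0, 0, 1.105], 50],
  [[-210, -105, 120], [0, 0, 1.105], 50],
  [[-210, -105, 155], [0, 0, 1.105], 50],
  [[-210, -105, 170], [0, 0, 1.105], 50],
  [[-210, -105, 170], [0, 0, 1.105], 50],
  [[-210, -105, 170], [0, 0, 1.105], 20],
  [[-210, -105, 170], [0, 0, 1.105], 5],
  [[-210, -105, 170], [0, 0, 1.105], 0],
  [[-210, -105, 170], [0, 0, 1.105], 0],
  [[-210, -105, 170], [0, 0, 1.105], 0],
], grip_force=40)

```text
time_s: 2.2
position: [0.3997, 0.326, 0.0624]
orientation: [0.707, 0.707, 0.001, 0.0]
ft_force: [0.0, 0.5, 6.4]
grip_width: 0.0132
```

Run:
```python
from h import *
plan((398,325,61,90)); print(state()['torque'])
```

```text
t 2.2 pos [399.7 326.   62.4] yaw 0.0 F [0.  0.5 6.4] w 13.2 q6 0.66
[[np.float64(-1.0), np.float64(-1.7), np.float64(1.4)], [np.float64(0.003), np.float64(0.001), np.float64(-1.571)]]
[ 0.01327462 -0.05499985  0.03236226]
```

Call:
step_arm([
  [[0, 0, 0], [0, 0, -0.17], 0],
  [[0, 0, 0], [0, 0, -0.34], 0],
  [[0, 0, 0], [0, 0, -0.51], 0],
  [[0, 0, 0], [0, 0, -0.68], 0],
  [[0, 0, 0], [0, 0, -0.85], 0],
  [[0, 0, 0], [0, 0, -1.02], 0],
  [[0, 0, 0], [0, 0, -1.19], 0],
  [[0, 0, 0], [0, 0, -1.36], 0],
  [[0, 0, 0], [0, 0, -1.5], 0],
  [[0, 0, 0], [0, 0, -1.58], 0],
  [[0, 0, 0], [0, 0, -1.62], 0],
  [[0, 0, 0], [0, 0, -1.66], 0],
  [[0, 0, 0], [0, 0, -1.7], 0],
  [[0, 0, 0], [0, 0, -1.73], 0],
  [[0, 0, 0], [0, 0, -1.73], 0],
])

```text
time_s: 4.08
position: [0.4014, 0.3283, 0.0626]
orientation: [-0.078, 0.997, 0.003, 0.003]
ft_force: [4.5, 5.8, -5.7]
grip_width: 0.0133
```

Run:
```python
from h import *
plan((398,325,61,90)); print(state()['torque'])
```

```text
t 4.1 pos [401.4 328.3  62.6] yaw 98.9 F [ 4.5  5.8 -5.7] w 13.3 q6 -1.07
[[np.float64(3.9), np.float64(-2.8), np.float64(1.5)], [np.float64(0.006), np.float64(0.007), np.float64(0.156)]]
[ 0.94598897 -0.54247232 -0.69976487]
```

Call:
step_arm([
  [[0, 0, 0], [0, 0, 0], 30],
  [[0, 0, 0], [0, 0, 0], 45],
  [[0, 0, 0], [0, 0, 0], 45],
  [[0, 0, -60], [0, 0, 0], 40],
  [[0, 0, -120], [0, 0, 0], 33],
  [[0, 0, -138], [0, 0, 0], 33],
])

```text
time_s: 4.82
position: [0.4019, 0.3284, 0.2049]
orientation: [-0.078, 0.997, 0.005, 0.006]
ft_force: [0.4, 1.1, -0.0]
grip_width: 0.0279
```

Run:
```python
from h import *
a=snap('top','top1')
o=(140,120)
def d(p,q,z):
    P,Q=[onz(a,(u+.5)/4-.5+140,(v+.5)/4-.5+120,z) for u,v in(p,q)];print(np.degrees(np.arctan2(*(P-Q)[:2])),P,Q)
d((180,75),(600,83),.02);d((240,198),(598,206),.02)
im=cv2.imread('pics/top1.png');cv2.imwrite('pics/k1.png',cv2.resize(im[190:280,120:270],None,fx=4,fy=4,interpolation=cv2.INTER_CUBIC))
plan((453,-127.5,200,105.8),(453,-127.5,80,105.8),(453,-127.5,11,105.8))
```

```text
2.7047211099048347 [0.69868514 0.28186999 0.02      ] [ 0.68476397 -0.01281177  0.02      ]
2.834308303153323 [0.6087336 0.2394394 0.02     ] [ 0.59644097 -0.00885425  0.02      ]
t 4.9 pos [402.1 328.6 205.6] yaw 98.9 F [1.3 0.3 0.9] w 28.0 q6 -1.07
[[np.float64(20.6), np.float64(-458.5), np.float64(0.7)], [np.float64(0.009), np.float64(0.015), np.float64(-0.12)]]
[[np.float64(22.4), np.float64(-459.7), np.float64(120.7)], [np.float64(0.009), np.float64(0.015), np.float64(-0.12)]]
[[np.float64(23.4), np.float64(-460.3), np.float64(189.7)], [np.float64(0.009), np.float64(0.015), np.float64(-0.12)]]
```

View pics/k1.png

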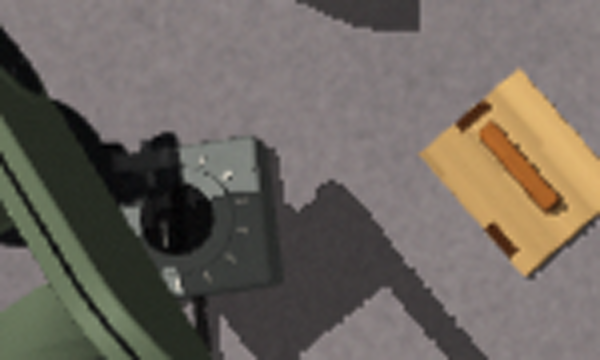

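Knob is partly hidden by the gripper; I'll check it again when clear. Pick tray C.

Call:
step_arm([
  [[3, -60, 0], [0, 0, -0.12], 33],
  [[6, -120, 0], [0.01, 0.015, -0.12], 33],
  [[9, -180, 0], [0.01, 0.015, -0.12], 33],
  [[12, -240, 0], [0.01, 0.015, -0.12], 33],
  [[15, -300, 0], [0.01, 0.015, -0.12], 33],
  [[18, -360, 10], [0.01, 0.015, -0.12], 33],
  [[20, -420, 30], [0.01, 0.015, -0.12], 33],
  [[22.5, -460, 70], [0.01, 0.015, -0.12], 33],
  [[22.5, -460, 115], [0.01, 0.015, -0.12], 33],
  [[22.5, -460, 120], [0.01, 0.015, -0.12], 33],
  [[22.5, -460, 120], [0.01, 0.015, -0.12], 33],
])

```text
time_s: 6.25
position: [0.4531, -0.1276, 0.081]
orientation: [-0.138, 0.99, -0.0, 0.0]
ft_force: [0.2, -0.2, 0.3]
grip_width: 0.0283
```

Run:
```python
from h import *
a=snap('top','top2');b=snap('side','side2')
A=cv2.imread('pics/top2.png')[110:270,80:300];B=cv2.imread('pics/side2.png')[225:325,240:380]
A=cv2.resize(A,(880//2*1,640//2*1));B=cv2.resize(B,None,fx=2.5,fy=2.5,interpolation=cv2.INTER_CUBIC)
C=np.zeros((640//1-40,790,3),np.uint8);A=cv2.resize(cv2.imread('pics/top2.png')[200:280,120:270],None,fx=2.9,fy=2.9);C[:A.shape[0],:A.shape[1]]=A;C[:B.shape[0],436:436+B.shape[1]]=B
D=cv2.resize(cv2.imread('pics/top2.png')[130:270,290:470],None,fx=2.4,fy=2.4);C[250:250+D.shape[0],:D.shape[1]]=D
cv2.imwrite('pics/m2.png',C)
plan((453,-127.5,80,105.8),(453,-127.5,11,105.8))
```

```text
t 6.3 pos [ 454.1 -127.7   82.2] yaw 105.9 F [0.2 0.2 0.2] w 28.1 q6 -2.15
[[np.float64(1.0), np.float64(0.5), np.float64(2.2)], [np.float64(-0.003), np.float64(0.003), np.float64(0.001)]]
[[np.float64(1.2), np.float64(0.6), np.float64(71.2)], [np.float64(-0.003), np.float64(0.003), np.float64(0.001)]]
```

View pics/m2.png

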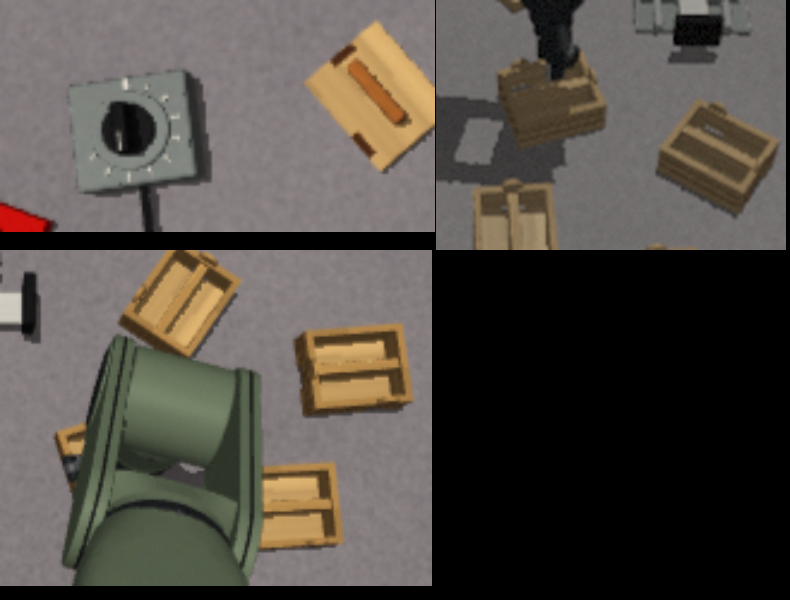

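Knob bar now lies along the box's x under the thick mark (upper-left crop (127,128)), and the torque showed the stop. Gripper stands over tray C's divider. Descend, grip.

Call:
step_arm([
  [[1, 0.5, 40], [0, 0, 0], 33],
  [[1, 0.5, 66], [0, 0, 0], 33],
  [[1, 0.5, 71], [0, 0, 0], 33],
  [[1, 0.5, 71], [0, 0, 0], 33],
  [[1, 0.5, 71], [0, 0, 0], 10],
  [[1, 0.5, 71], [0, 0, 0], 0],
  [[1, 0.5, 71], [0, 0, 0], 0],
  [[1, 0.5, 71], [0, 0, 0], 0],
  [[1, 0.5, 30], [0, 0, 0], 0],
  [[1, 0.5, -30], [0, 0, 0], 0],
  [[1, 0.5, -80], [0, 0, 0], 0],
  [[1, 0.5, -80], [0, 0, 0], 0],
], grip_force=50)

```text
time_s: 7.85
position: [0.4552, -0.1281, 0.1664]
orientation: [-0.138, 0.99, -0.003, 0.006]
ft_force: [0.2, -0.1, -2.3]
grip_width: 0.0115
```

Run:
```python
from h import *
plan((648.4,91.1,160,87.3),(648.4,91.1,75,87.3),(648.4,91.1,41,87.3))
```

```text
t 7.8 pos [ 455.2 -128.1  166.4] yaw 105.9 F [ 0.2 -0.1 -2.3] w 11.5 q6 -2.15
[[np.float64(-245.8), np.float64(158.1), np.float64(7.8)], [np.float64(-0.006), np.float64(0.012), np.float64(0.324)]]
[[np.float64(-244.8), np.float64(158.8), np.float64(92.8)], [np.float64(-0.006), np.float64(0.012), np.float64(0.324)]]
[[np.float64(-244.4), np.float64(159.1), np.float64(126.8)], [np.float64(-0.006), np.float64(0.012), np.float64(0.324)]]
```

Call:
step_arm([
  [[-49, 32, 2], [0, 0, 0.16], 0],
  [[-98, 63, 4], [0, 0, 0.324], 0],
  [[-147, 95, 6], [0, 0.01, 0.324], 0],
  [[-196, 127, 8], [-0.006, 0.012, 0.324], 0],
  [[-245, 158, 8], [-0.006, 0.012, 0.324], 0],
  [[-245, 158.5, 30], [-0.006, 0.012, 0.324], 0],
  [[-245, 159, 70], [-0.006, 0.012, 0.324], 0],
  [[-245, 159, 93], [-0.006, 0.012, 0.324], 0],
  [[-245, 159, 93], [-0.006, 0.012, 0.324], 0],
  [[-245, 159, 93], [-0.006, 0.012, 0.324], 0],
])

```text
time_s: 9.1
position: [0.6487, 0.0914, 0.075]
orientation: [0.024, 1.0, -0.0, 0.0]
ft_force: [0.3, -0.1, -2.3]
grip_width: 0.0113
```

Run:
```python
from h import *
b=snap('side','side3');a=snap('top','top3')
plan((648.4,91.1,41,87.3))
B=cv2.imread('pics/side3.png')[170:250,300:385];A=cv2.imread('pics/top3.png')[115:205,215:315]
C=np.zeros((480,800,3),np.uint8)
B=cv2.resize(B,None,fx=4.5,fy=4.5,interpolation=cv2.INTER_CUBIC);A=cv2.resize(A,None,fx=4,fy=4,interpolation=cv2.INTER_CUBIC)
C[:B.shape[0],:B.shape[1]]=B;C[:A.shape[0],395:395+A.shape[1]]=A
cv2.imwrite('pics/m3.png',C)
```

```text
t 9.2 pos [649.3  91.4  76.1] yaw 87.3 F [-0.   0.4 -2.1] w 11.1 q6 -1.4
[[np.float64(1.0), np.float64(-0.3), np.float64(35.1)], [np.float64(0.0), np.float64(0.003), np.float64(0.0)]]
```

View pics/m3.png

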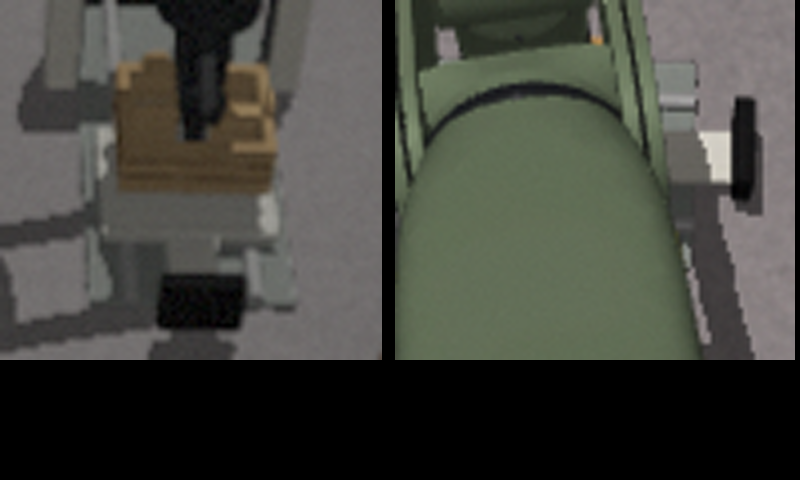

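Tray hangs centred over the bed in the side view. Lower.

Call:
step_arm([
  [[1, 0, 15], [0, 0, 0], 0],
  [[1, 0, 22], [0, 0, 0], 0],
  [[1, 0, 27], [0, 0, 0], 0],
  [[1, 0, 31], [0, 0, 0], 0],
  [[1, 0, 34], [0, 0, 0], 0],
  [[1, 0, 35], [0, 0, 0], 0],
  [[1, 0, 35], [0, 0, 0], 0],
])

```text
time_s: 10.07
position: [0.6484, 0.0915, 0.0427]
orientation: [0.024, 1.0, 0.0, 0.002]
ft_force: [-3.7, -0.8, 6.6]
grip_width: 0.0109
```

Call:
step_arm([
  [[0, 0, 0], [0, 0, 0], 10],
  [[0, 0, 0], [0, 0, 0], 25],
  [[0, 0, 0], [0, 0, 0], 33],
  [[0, 0, 0], [0, 0, 0], 33],
  [[0, 0, -30], [0, 0, 0], 33],
  [[0, 0, -60], [0, 0, 0], 33],
  [[0, 0, -120], [0, 0, 0], 33],
  [[0, 0, -150], [0, 0, 0], 33],
])

```text
time_s: 11.08
position: [0.6491, 0.0917, 0.1963]
orientation: [0.023, 1.0, 0.0, 0.004]
ft_force: [-0.1, 0.0, 0.3]
grip_width: 0.0277
```

Run:
```python
from h import *
# next: tray A, y yaw 52.6
plan((645.2,-216.8,190,52.6),(645.2,-216.8,90,52.6),(645.2,-216.8,11,52.6))
```

```text
t 11.1 pos [649.1  91.7 196.3] yaw 87.3 F [-0.1  0.   0.3] w 27.7 q6 -1.4
[[np.float64(-10.5), np.float64(-308.3), np.float64(6.1)], [np.float64(0.004), np.float64(0.008), np.float64(0.606)]]
[[np.float64(-9.7), np.float64(-308.4), np.float64(106.1)], [np.float64(0.004), np.float64(0.008), np.float64(0.606)]]
[[np.float64(-9.0), np.float64(-308.5), np.float64(185.1)], [np.float64(0.004), np.float64(0.008), np.float64(0.606)]]
```

Call:
step_arm([
  [[-2, -60, 0], [0, 0, 0.16], 33],
  [[-4, -120, 0], [0, 0, 0.32], 33],
  [[-6, -180, 0], [0, 0, 0.48], 33],
  [[-8, -240, 6], [0.004, 0.008, 0.606], 33],
  [[-10, -300, 20], [0.004, 0.008, 0.606], 33],
  [[-10, -308, 60], [0.004, 0.008, 0.606], 33],
  [[-10, -308, 100], [0.004, 0.008, 0.606], 33],
  [[-10, -308, 106], [0.004, 0.008, 0.606], 33],
  [[-10, -308, 106], [0.004, 0.008, 0.606], 33],
])

```text
time_s: 12.2
position: [0.6461, -0.2164, 0.0908]
orientation: [0.321, 0.947, -0.0, 0.0]
ft_force: [0.6, 0.9, 0.5]
grip_width: 0.0283
```

Run:
```python
from h import *
b=snap('side','side4');a=snap('top','top4')
plan((645.2,-216.8,11,52.6))
A=cv2.imread('pics/top4.png')[110:262,215:470];B=cv2.imread('pics/side4.png')[180:380,250:420]
C=np.zeros((600,800,3),np.uint8)
A=cv2.resize(A,None,fx=2,fy=2,interpolation=cv2.INTER_CUBIC)
A2=cv2.resize(cv2.imread('pics/top4.png')[120:190,220:290],None,fx=4,fy=4,interpolation=cv2.INTER_CUBIC)
B=cv2.resize(B,None,fx=1.6,fy=1.6,interpolation=cv2.INTER_CUBIC)
C[:A.shape[0],:A.shape[1]]=A;C[:B.shape[0],520:520+B.shape[1]]=B;C[310:590,:280]=A2
B2=cv2.resize(cv2.imread('pics/side4.png')[185:250,305:385],None,fx=3.2,fy=3.2,interpolation=cv2.INTER_CUBIC);C[340:340+B2.shape[0],290:290+B2.shape[1]]=B2
cv2.imwrite('pics/m4.png',C)
```

```text
t 12.3 pos [ 646.9 -216.5   92.2] yaw 52.6 F [-0.1 -0.4  0.2] w 28.4 q6 -1.26
[[np.float64(1.4), np.float64(-1.3), np.float64(81.2)], [np.float64(0.001), np.float64(0.003), np.float64(0.0)]]
```

View pics/m4.png

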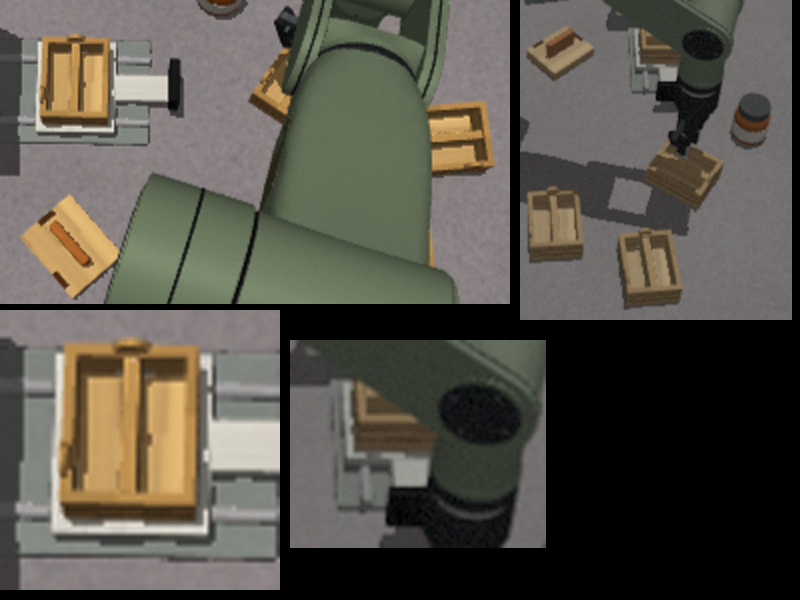

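Tray C sits on the bed (lower-left crop, corners about (62,346) to (198,508)); A, B, D and lid are in place. Grip A and check the seat numerically.

Call:
step_arm([
  [[1, -1, 50], [0, 0, 0], 33],
  [[1, -1, 76], [0, 0, 0], 33],
  [[1.5, -1.3, 81], [0, 0, 0], 33],
  [[1.5, -1.3, 81], [0, 0, 0], 33],
  [[1.5, -1.3, 81], [0, 0, 0], 10],
  [[1.5, -1.3, 81], [0, 0, 0], 0],
  [[1.5, -1.3, 81], [0, 0, 0], 0],
  [[1.5, -1.3, 81], [0, 0, 0], 0],
  [[1, -1, 40], [0, 0, 0], 0],
  [[1, -1, -20], [0, 0, 0], 0],
  [[1, -1, -80], [0, 0, 0], 0],
  [[1, -1, -90], [0, 0, 0], 0],
])

```text
time_s: 13.8
position: [0.6473, -0.2173, 0.1881]
orientation: [0.32, 0.947, -0.0, 0.007]
ft_force: [-0.1, -0.6, -2.4]
grip_width: 0.0113
```

Run:
```python
from h import *
a=snap('top')
for z in(.074,.085):rect(a,[(62,346),(200,347),(198,508),(61,500)],z,(220,120))
plan((648,91,180,87.3),(648,91,120,87.3),(648,91,85,87.3))
```

```text
c [439.8  92.8] edges [ 90.1 105.   88.4 100.6] dir01 -93.3 dir03 178.5
c [438.5  92.1] edges [ 89.2 104.   87.6  99.6] dir01 -93.3 dir03 178.5
t 13.8 pos [ 646.5 -217.1  186.5] yaw 52.6 F [-0.4 -0.2 -0.8] w 11.3 q6 -1.26
[[np.float64(185.9), np.float64(245.7), np.float64(5.3)], [np.float64(-0.0), np.float64(0.011), np.float64(-0.605)]]
[[np.float64(186.5), np.float64(245.5), np.float64(65.3)], [np.float64(-0.0), np.float64(0.011), np.float64(-0.605)]]
[[np.float64(186.9), np.float64(245.4), np.float64(100.3)], [np.float64(-0.0), np.float64(0.011), np.float64(-0.605)]]
```

Call:
step_arm([
  [[37, 49, 0], [0, 0, -0.16], 0],
  [[74, 98, 0], [0, 0, -0.32], 0],
  [[111, 147, 0], [0, 0, -0.48], 0],
  [[148, 196, 0], [0, 0.01, -0.605], 0],
  [[186, 245.5, 5], [0, 0.011, -0.605], 0],
  [[186, 245.5, 30], [0, 0.011, -0.605], 0],
  [[186.5, 245.5, 60], [0, 0.011, -0.605], 0],
  [[186.5, 245.5, 65], [0, 0.011, -0.605], 0],
  [[186.5, 245.5, 65], [0, 0.011, -0.605], 0],
])

```text
time_s: 14.98
position: [0.6476, 0.0907, 0.1195]
orientation: [0.024, 1.0, -0.0, -0.001]
ft_force: [-0.3, -0.6, -1.5]
grip_width: 0.0114
```

Run:
```python
from h import *
a=snap('top')
for z in(.074,):rect(a,[(62,36),(200,37),(198,198),(61,190)],z,(220,120))
plan((648,91.3,85,87.3))
```

```text
c [647.8  89.4] edges [ 92.7 111.   90.9 106.3] dir01 -93.5 dir03 178.5
t 15.0 pos [648.3  90.7 120.5] yaw 87.3 F [ 0.1 -0.  -1. ] w 11.1 q6 -1.4
[[np.float64(0.3), np.float64(0.5), np.float64(35.5)], [np.float64(-0.0), np.float64(-0.0), np.float64(-0.001)]]
```

Call:
step_arm([
  [[0, 0, 15], [0, 0, 0], 0],
  [[0, 0, 22], [0, 0, 0], 0],
  [[0, 0, 27], [0, 0, 0], 0],
  [[0, 0, 31], [0, 0, 0], 0],
  [[0, 0, 34], [0, 0, 0], 0],
  [[0, 0, 35], [0, 0, 0], 0],
  [[0, 0, 35], [0, 0, 0], 0],
])

```text
time_s: 15.9
position: [0.6483, 0.0907, 0.0875]
orientation: [0.024, 1.0, -0.0, 0.001]
ft_force: [-4.9, -0.0, 7.5]
grip_width: 0.0115
```

Call:
step_arm([
  [[0, 0, 0], [0, 0, 0], 10],
  [[0, 0, 0], [0, 0, 0], 25],
  [[0, 0, 0], [0, 0, 0], 33],
  [[0, 0, 0], [0, 0, 0], 33],
  [[0, 0, -30], [0, 0, 0], 33],
  [[0, 0, -60], [0, 0, 0], 33],
  [[0, 0, -110], [0, 0, 0], 33],
])

```text
time_s: 16.77
position: [0.6472, 0.0906, 0.1967]
orientation: [0.024, 1.0, -0.0, -0.002]
ft_force: [0.8, 0.2, 0.1]
grip_width: 0.0284
```

Run:
```python
from h import *
# next: tray D tool yaw 1.6
plan((405.5,-321.4,190,1.6),(405.5,-321.4,90,1.6),(405.5,-321.4,11,1.6))
```

```text
t 16.8 pos [647.2  90.6 196.7] yaw 87.3 F [0.8 0.2 0.1] w 28.4 q6 -1.4
[[np.float64(221.7), np.float64(-423.1), np.float64(7.8)], [np.float64(-0.003), np.float64(-0.002), np.float64(1.495)]]
[[np.float64(221.4), np.float64(-423.0), np.float64(107.8)], [np.float64(-0.003), np.float64(-0.002), np.float64(1.495)]]
[[np.float64(221.2), np.float64(-422.9), np.float64(186.8)], [np.float64(-0.003), np.float64(-0.002), np.float64(1.495)]]
```

Call:
step_arm([
  [[25, -47, 0], [0, 0, 0.17], 33],
  [[49, -94, 0], [0, 0, 0.34], 33],
  [[74, -141, 0], [0, 0, 0.5], 33],
  [[98, -188, 0], [0, 0, 0.67], 33],
  [[123, -235, 0], [0, 0, 0.84], 33],
  [[148, -282, 0], [0, 0, 1.0], 33],
  [[172, -329, 0], [0, 0, 1.17], 33],
  [[197, -376, 8], [0, 0, 1.34], 33],
  [[221.5, -423, 20], [0, 0, 1.495], 33],
  [[221.5, -423, 60], [0, 0, 1.495], 33],
  [[221.5, -423, 100], [0, 0, 1.495], 33],
  [[221.5, -423, 108], [0, 0, 1.495], 33],
  [[221.5, -423, 108], [0, 0, 1.495], 33],
])

```text
time_s: 18.4
position: [0.4058, -0.3215, 0.0901]
orientation: [0.697, 0.717, -0.001, -0.001]
ft_force: [0.7, -0.3, 0.0]
grip_width: 0.0278
```

Run:
```python
from h import *
b=snap('side','side5');a=snap('top','top5')
plan((405.5,-321.4,11,1.6))
A=cv2.imread('pics/top5.png')[110:262,215:470];B=cv2.imread('pics/side5.png')[180:380,230:400]
C=np.zeros((600,800,3),np.uint8)
A=cv2.resize(A,None,fx=2,fy=2,interpolation=cv2.INTER_CUBIC)
A2=cv2.resize(cv2.imread('pics/top5.png')[120:190,220:290],None,fx=4,fy=4,interpolation=cv2.INTER_CUBIC)
B=cv2.resize(B,None,fx=1.6,fy=1.6,interpolation=cv2.INTER_CUBIC)
C[:A.shape[0],:A.shape[1]]=A;C[:B.shape[0],520:520+B.shape[1]]=B;C[310:590,:280]=A2
B2=cv2.resize(cv2.imread('pics/side5.png')[170:250,305:385],None,fx=3.2,fy=3.2,interpolation=cv2.INTER_CUBIC);C[340:340+B2.shape[0],290:290+B2.shape[1]]=B2
cv2.imwrite('pics/m5.png',C)
```

```text
t 18.5 pos [ 406.5 -322.    91.3] yaw 1.6 F [ 0.3 -0.3  0.6] w 28.7 q6 -0.72
[[np.float64(0.8), np.float64(-0.9), np.float64(80.3)], [np.float64(-0.001), np.float64(0.003), np.float64(0.0)]]
```

View pics/m5.png

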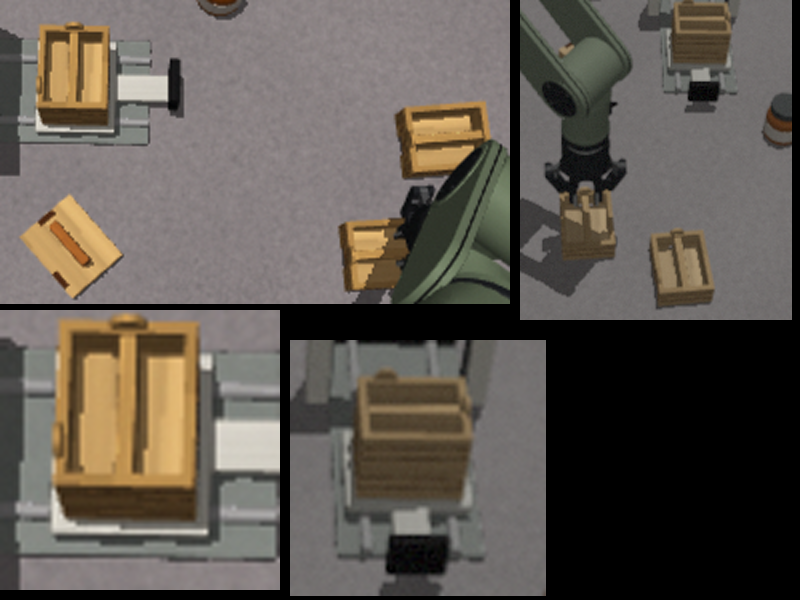

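Two trays seated squarely and level (side crop). Gripper over D. Grip and carry.

Call:
step_arm([
  [[1, -1, 50], [0, 0, 0], 33],
  [[1, -1, 75], [0, 0, 0], 33],
  [[1, -1, 80], [0, 0, 0], 33],
  [[1, -1, 80], [0, 0, 0], 33],
  [[1, -1, 80], [0, 0, 0], 10],
  [[1, -1, 80], [0, 0, 0], 0],
  [[1, -1, 80], [0, 0, 0], 0],
  [[1, -1, 80], [0, 0, 0], 0],
  [[1, -1, 40], [0, 0, 0], 0],
  [[1, -1, -20], [0, 0, 0], 0],
  [[1, -1, -80], [0, 0, 0], 0],
  [[1, -1, -130], [0, 0, 0], 0],
  [[1, -1, -130], [0, 0, 0], 0],
])

```text
time_s: 20.12
position: [0.4072, -0.3221, 0.2259]
orientation: [0.697, 0.717, -0.001, 0.006]
ft_force: [-0.3, 0.1, -3.0]
grip_width: 0.0109
```

Run:
```python
from h import *
plan((647.5,91,220,-92.7),(647.5,91,163,-92.7),(647.5,91,129,-92.7))
```

```text
t 20.1 pos [ 407.2 -322.1  225.9] yaw 1.6 F [-0.3  0.1 -3. ] w 10.9 q6 -0.72
[[np.float64(406.1), np.float64(251.8), np.float64(3.8)], [np.float64(0.013), np.float64(0.002), np.float64(1.646)]]
[[np.float64(406.7), np.float64(251.4), np.float64(60.8)], [np.float64(0.013), np.float64(0.002), np.float64(1.646)]]
[[np.float64(407.0), np.float64(251.2), np.float64(94.8)], [np.float64(0.013), np.float64(0.002), np.float64(1.646)]]
```

Call:
step_arm([
  [[45, 28, 0], [0, 0, 0.18], 0],
  [[90, 56, 0], [0, 0, 0.36], 0],
  [[135, 84, 0], [0, 0, 0.54], 0],
  [[180, 112, 0], [0, 0, 0.72], 0],
  [[225, 140, 0], [0, 0, 0.9], 0],
  [[270, 168, 0], [0, 0, 1.08], 0],
  [[315, 196, 0], [0, 0, 1.26], 0],
  [[360, 224, 0], [0, 0, 1.44], 0],
  [[406, 251.5, 0], [0, 0, 1.62], 0],
  [[406.5, 251.5, 4], [0.013, 0.002, 1.646], 0],
  [[406.5, 251.5, 30], [0.013, 0.002, 1.646], 0],
  [[406.5, 251.5, 56], [0.013, 0.002, 1.646], 0],
  [[406.5, 251.5, 61], [0.013, 0.002, 1.646], 0],
  [[406.5, 251.5, 61], [0.013, 0.002, 1.646], 0],
])

```text
time_s: 21.88
position: [0.6472, 0.0902, 0.1624]
orientation: [1.0, -0.024, -0.001, -0.0]
ft_force: [0.4, -0.1, -1.6]
grip_width: 0.0113
```

Run:
```python
from h import *
plan((647.5,91,129,-92.7))
```

```text
t 21.9 pos [647.2  90.2 162.4] yaw -92.7 F [ 0.4 -0.1 -1.6] w 11.3 q6 1.74
[[np.float64(0.3), np.float64(-0.8), np.float64(33.4)], [np.float64(-0.0), np.float64(0.001), np.float64(-0.0)]]
```

Call:
step_arm([
  [[0, -0.5, 13], [0, 0, 0], 0],
  [[0, -0.5, 20], [0, 0, 0], 0],
  [[0, -0.5, 25], [0, 0, 0], 0],
  [[0, -0.5, 29], [0, 0, 0], 0],
  [[0, -0.5, 32], [0, 0, 0], 0],
  [[0, -0.5, 33], [0, 0, 0], 0],
  [[0, -0.5, 33], [0, 0, 0], 0],
])

```text
time_s: 22.75
position: [0.648, 0.0908, 0.131]
orientation: [1.0, -0.024, 0.001, -0.0]
ft_force: [0.3, -0.1, 5.3]
grip_width: 0.0114
```

Seated (131.0 ≈ +43.5 on the last). Release and go to tray B, looking again first.

Call:
step_arm([
  [[0, 0, 0], [0, 0, 0], 10],
  [[0, 0, 0], [0, 0, 0], 25],
  [[0, 0, 0], [0, 0, 0], 33],
  [[0, 0, 0], [0, 0, 0], 33],
  [[0, 0, -30], [0, 0, 0], 33],
  [[0, 0, -60], [0, 0, 0], 33],
  [[0, 0, -110], [0, 0, 0], 33],
  [[0, 0, -110], [0, 0, 0], 33],
])

```text
time_s: 23.75
position: [0.6499, 0.0911, 0.2459]
orientation: [1.0, -0.024, 0.005, -0.001]
ft_force: [0.1, 0.8, -1.1]
grip_width: 0.028
```

Run:
```python
from h import *
a=snap('top','top6')
A=cv2.imread('pics/top6.png')
C=np.zeros((560,780,3),np.uint8)
C[:280,:400]=cv2.resize(A[150:220,400:500],None,fx=4,fy=4,interpolation=cv2.INTER_CUBIC)
C[280:560,:320]=cv2.resize(A[200:270,210:290],None,fx=4,fy=4,interpolation=cv2.INTER_CUBIC)
cv2.imwrite('pics/m6.png',C)
plan((561.2,-411.5,240,3.1),(561.2,-411.5,90,3.1),(561.2,-411.5,11,3.1))
```

```text
t 23.8 pos [648.7  90.9 243.1] yaw -92.7 F [-0.8 -0.  -0.8] w 28.1 q6 1.74
[[np.float64(-63.7), np.float64(506.0), np.float64(2.1)], [np.float64(0.004), np.float64(-0.005), np.float64(-1.672)]]
[[np.float64(-64.5), np.float64(506.2), np.float64(152.1)], [np.float64(0.004), np.float64(-0.005), np.float64(-1.672)]]
[[np.float64(-65.0), np.float64(506.3), np.float64(231.1)], [np.float64(0.004), np.float64(-0.005), np.float64(-1.672)]]
```

View pics/m6.png

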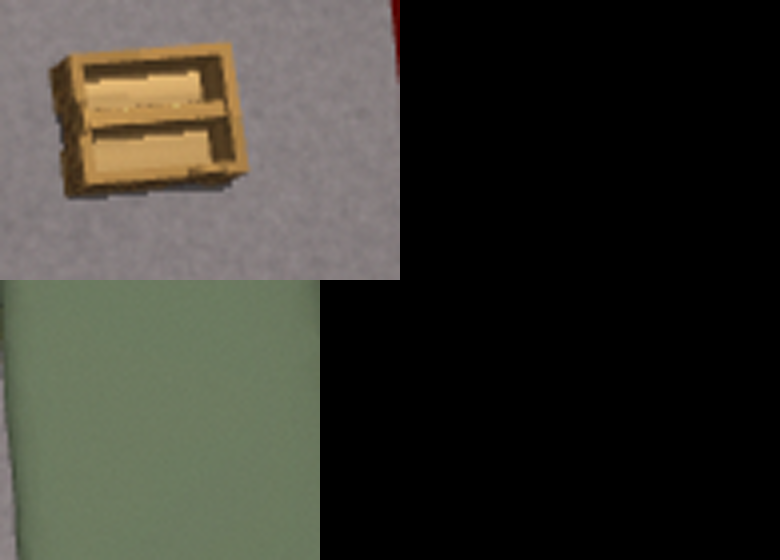

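Tray B unmoved (corner (70,57) here is the same pixel as before).

Call:
step_arm([
  [[-6, 50, 0], [0, 0, -0.17], 33],
  [[-12, 100, 0], [0, 0, -0.34], 33],
  [[-19, 150, 0], [0, 0, -0.51], 33],
  [[-25, 200, 0], [0, 0, -0.68], 33],
  [[-31, 250, 0], [0, 0, -0.85], 33],
  [[-38, 300, 0], [0, 0, -1.02], 33],
  [[-44, 350, 0], [0, 0, -1.19], 33],
  [[-51, 400, 10], [0, 0, -1.36], 33],
  [[-58, 450, 40], [0, 0, -1.53], 33],
  [[-64.5, 506, 70], [0, 0, -1.672], 33],
  [[-64.5, 506, 120], [0.004, -0.005, -1.672], 33],
  [[-64.5, 506, 152], [0.004, -0.005, -1.672], 33],
  [[-64.5, 506, 152], [0.004, -0.005, -1.672], 33],
  [[-64.5, 506, 152], [0.004, -0.005, -1.672], 33],
])

```text
time_s: 25.55
position: [0.5617, -0.4115, 0.0908]
orientation: [0.688, 0.726, 0.0, 0.0]
ft_force: [0.6, 0.2, 0.9]
grip_width: 0.0282
```

Run:
```python
from h import *
plan((561.2,-411.5,11,3.1))
a=snap('top','top7')
```

```text
t 25.6 pos [ 561.7 -411.5   90.8] yaw 3.1 F [0.6 0.2 0.9] w 28.2 q6 -0.7
[[np.float64(0.1), np.float64(-0.6), np.float64(79.8)], [np.float64(0.001), np.float64(0.0), np.float64(0.0)]]
```

Call:
step_arm([
  [[0, -0.5, 50], [0, 0, 0], 33],
  [[0, -0.5, 75], [0, 0, 0], 33],
  [[0, -0.5, 80], [0, 0, 0], 33],
  [[0, -0.5, 80], [0, 0, 0], 33],
  [[0, -0.5, 80], [0, 0, 0], 10],
  [[0, -0.5, 80], [0, 0, 0], 0],
  [[0, -0.5, 80], [0, 0, 0], 0],
  [[0, -0.5, 80], [0, 0, 0], 0],
  [[0, -0.5, 40], [0, 0, 0], 0],
  [[0, -0.5, -20], [0, 0, 0], 0],
  [[0, -0.5, -80], [0, 0, 0], 0],
  [[0, -0.5, -140], [0, 0, 0], 0],
  [[0, -0.5, -175], [0, 0, 0], 0],
  [[0, -0.5, -175], [0, 0, 0], 0],
])

```text
time_s: 27.35
position: [0.562, -0.4122, 0.2704]
orientation: [0.688, 0.726, 0.001, 0.005]
ft_force: [-0.7, 0.5, -1.8]
grip_width: 0.0113
```

Run:
```python
from h import *
plan((647.8,91,265,-92.7),(647.8,91,207,-92.7),(647.8,91,173,-92.7))
```

```text
t 27.4 pos [ 562.  -412.2  270.4] yaw 3.1 F [-0.7  0.5 -1.8] w 11.3 q6 -0.7
[[np.float64(497.9), np.float64(112.9), np.float64(3.3)], [np.float64(0.011), np.float64(-0.002), np.float64(1.672)]]
[[np.float64(498.2), np.float64(112.5), np.float64(61.3)], [np.float64(0.011), np.float64(-0.002), np.float64(1.672)]]
[[np.float64(498.4), np.float64(112.2), np.float64(95.3)], [np.float64(0.011), np.float64(-0.002), np.float64(1.672)]]
```

Call:
step_arm([
  [[50, 11, 0], [0, 0, 0.17], 0],
  [[100, 23, 0], [0, 0, 0.34], 0],
  [[150, 34, 0], [0, 0, 0.51], 0],
  [[200, 45, 0], [0, 0, 0.68], 0],
  [[250, 57, 0], [0, 0, 0.85], 0],
  [[300, 68, 0], [0, 0, 1.02], 0],
  [[350, 79, 0], [0, 0, 1.19], 0],
  [[400, 90, 0], [0, 0, 1.36], 0],
  [[450, 102, 0], [0, 0, 1.53], 0],
  [[498, 113, 0], [0.01, 0, 1.672], 0],
  [[498, 113, 4], [0.011, -0.002, 1.672], 0],
  [[498, 112.5, 30], [0.011, -0.002, 1.672], 0],
  [[498, 112.5, 56], [0.011, -0.002, 1.672], 0],
  [[498, 112.5, 61], [0.011, -0.002, 1.672], 0],
  [[498, 112.5, 61], [0.011, -0.002, 1.672], 0],
])

```text
time_s: 29.22
position: [0.6475, 0.0901, 0.2066]
orientation: [1.0, -0.024, -0.001, 0.0]
ft_force: [0.1, 0.7, -1.4]
grip_width: 0.0112
```

Run:
```python
from h import *
plan((647.8,91,173,-92.7))
```

```text
t 29.2 pos [647.5  90.1 206.6] yaw -92.7 F [ 0.1  0.7 -1.4] w 11.2 q6 1.74
[[np.float64(0.3), np.float64(-0.9), np.float64(33.6)], [np.float64(0.0), np.float64(0.002), np.float64(-0.0)]]
```

Call:
step_arm([
  [[0, -0.5, 13], [0, 0, 0], 0],
  [[0, -0.5, 20], [0, 0, 0], 0],
  [[0, -0.5, 25], [0, 0, 0], 0],
  [[0, -0.5, 29], [0, 0, 0], 0],
  [[0, -0.5, 32], [0, 0, 0], 0],
  [[0, -0.5, 33], [0, 0, 0], 0],
  [[0, -0.5, 33], [0, 0, 0], 0],
])

```text
time_s: 30.1
position: [0.6476, 0.0907, 0.1759]
orientation: [1.0, -0.024, 0.0, 0.0]
ft_force: [-2.3, -0.5, 7.2]
grip_width: 0.0113
```

Call:
step_arm([
  [[0, 0, 0], [0, 0, 0], 10],
  [[0, 0, 0], [0, 0, 0], 25],
  [[0, 0, 0], [0, 0, 0], 33],
  [[0, 0, 0], [0, 0, 0], 33],
  [[0, 0, -30], [0, 0, 0], 33],
  [[0, 0, -60], [0, 0, 0], 33],
  [[0, 60, -60], [0, 0, 0], 40],
  [[0, 120, -60], [0, 0, 0], 45],
  [[0, 180, -60], [0, 0, 0], 45],
  [[0, 240, -60], [0, 0, 0], 45],
  [[0, 240, -60], [0, 0, 0], 45],
])

```text
time_s: 31.48
position: [0.6358, -0.1534, 0.2356]
orientation: [1.0, -0.026, -0.0, 0.001]
ft_force: [0.2, 1.4, 0.4]
grip_width: 0.0383
```

Run:
```python
from h import *
a=snap('top','top8');b=snap('side','side8')
A=cv2.imread('pics/top8.png');B=cv2.imread('pics/side8.png')
C=np.zeros((600,780,3),np.uint8)
C[:280,:320]=cv2.resize(A[200:270,210:290],None,fx=4,fy=4,interpolation=cv2.INTER_CUBIC)
C[:320,330:730]=cv2.resize(B[150:250,260:385],None,fx=3.2,fy=3.2,interpolation=cv2.INTER_CUBIC)
C[290:590,:300]=cv2.resize(A[115:190,220:295],None,fx=4,fy=4,interpolation=cv2.INTER_CUBIC)
cv2.imwrite('pics/m8.png',C)
plan((428.1,100.9,240,129.6),(428.1,100.9,90,129.6),(428.1,100.9,29,129.6))
```

```text
t 31.6 pos [ 636.2 -149.5  235.7] yaw -92.8 F [-0.2  0.9 -0.4] w 38.8 q6 1.37
[[np.float64(-220.0), np.float64(-239.9), np.float64(-4.1)], [np.float64(-0.0), np.float64(0.001), np.float64(2.402)]]
[[np.float64(-220.0), np.float64(-239.8), np.float64(145.9)], [np.float64(-0.0), np.float64(0.001), np.float64(2.402)]]
[[np.float64(-220.0), np.float64(-239.8), np.float64(206.9)], [np.float64(-0.0), np.float64(0.001), np.float64(2.402)]]
```

View pics/m8.png

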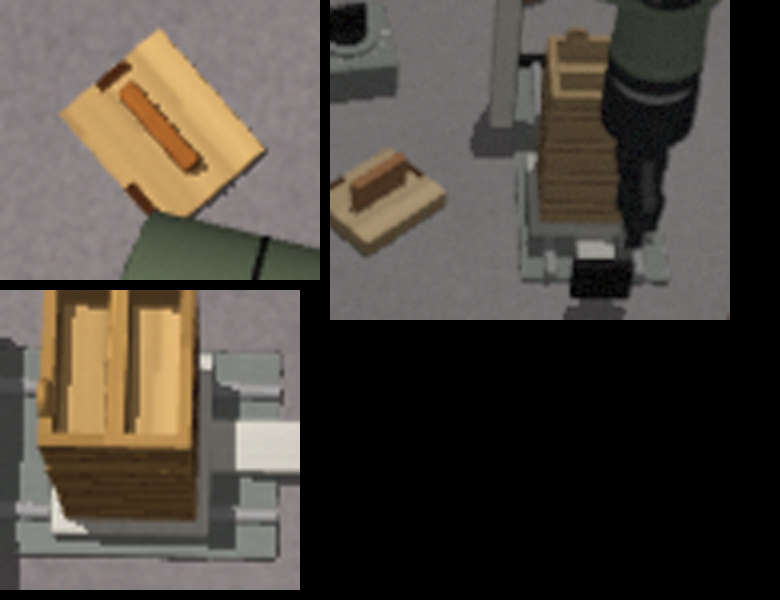

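Four trays stacked flush and level; the lid is unmoved. Fetch the lid.

Run:
```python
from h import *
plan((428.1,100.9,240,-50.4),(428.1,100.9,29,-50.4))
```

```text
t 31.6 pos [ 636.2 -149.5  235.7] yaw -92.8 F [-0.2  0.9 -0.4] w 38.8 q6 1.37
[[np.float64(-220.0), np.float64(-239.9), np.float64(-4.1)], [np.float64(-0.001), np.float64(-0.0), np.float64(-0.74)]]
[[np.float64(-220.0), np.float64(-239.8), np.float64(206.9)], [np.float64(-0.001), np.float64(-0.0), np.float64(-0.74)]]
```

Call:
step_arm([
  [[-37, -40, 0], [0, 0, -0.15], 45],
  [[-73, -80, 0], [0, 0, -0.3], 45],
  [[-110, -120, 0], [0, 0, -0.45], 45],
  [[-147, -160, 10], [0, 0, -0.6], 45],
  [[-183, -200, 30], [0, 0, -0.74], 45],
  [[-220, -240, 60], [0, 0, -0.74], 45],
  [[-220, -240, 100], [0, 0, -0.74], 45],
  [[-220, -240, 130], [0, 0, -0.74], 45],
  [[-220, -240, 130], [0, 0, -0.74], 45],
])

```text
time_s: 32.7
position: [0.426, 0.102, 0.1045]
orientation: [0.94, 0.34, -0.002, -0.001]
ft_force: [0.0, -0.1, -0.1]
grip_width: 0.0383
```

Run:
```python
from h import *
plan((428.1,100.9,29,-50.4))
```

```text
t 32.7 pos [426.  102.  104.5] yaw -50.3 F [ 0.  -0.1 -0.1] w 38.3 q6 1.08
[[np.float64(1.2), np.float64(2.4), np.float64(75.5)], [np.float64(-0.003), np.float64(0.004), np.float64(0.003)]]
```

Call:
step_arm([
  [[1.2, 2.4, 40], [0, 0, 0], 45],
  [[1.2, 2.4, 70], [0, 0, 0], 45],
  [[1.2, 2.4, 75], [0, 0, 0], 45],
  [[1.2, 2.4, 75], [0, 0, 0], 45],
  [[1.2, 2.4, 75], [0, 0, 0], 10],
  [[1.2, 2.4, 75], [0, 0, 0], 0],
  [[1.2, 2.4, 75], [0, 0, 0], 0],
  [[1.2, 2.4, 75], [0, 0, 0], 0],
  [[1.2, 2.4, 75], [0, 0, 0], 0],
  [[1.2, 2.4, 40], [0, 0, 0], 0],
  [[1.2, 2.4, -20], [0, 0, 0], 0],
  [[1.2, 2.4, -80], [0, 0, 0], 0],
  [[1.2, 2.4, -140], [0, 0, 0], 0],
  [[1.2, 2.4, -185], [0, 0, 0], 0],
  [[1.2, 2.4, -185], [0, 0, 0], 0],
])

```text
time_s: 34.58
position: [0.431, 0.1012, 0.2935]
orientation: [0.94, 0.34, 0.002, -0.0]
ft_force: [-0.7, 0.5, -2.2]
grip_width: 0.0131
```

Run:
```python
from h import *
plan((647.8,91,288,-92.7),(647.8,91,269,-92.7),(647.8,91,235,-92.7))
```

```text
t 34.6 pos [431.  101.2 293.5] yaw -50.3 F [-0.7  0.5 -2.2] w 13.1 q6 1.08
[[np.float64(160.2), np.float64(146.5), np.float64(6.3)], [np.float64(-0.0), np.float64(-0.005), np.float64(0.741)]]
[[np.float64(160.1), np.float64(146.5), np.float64(25.3)], [np.float64(-0.0), np.float64(-0.005), np.float64(0.741)]]
[[np.float64(159.9), np.float64(146.4), np.float64(59.3)], [np.float64(-0.0), np.float64(-0.005), np.float64(0.741)]]
```

Call:
step_arm([
  [[32, 29, 0], [0, 0, 0.15], 0],
  [[64, 58, 0], [0, 0, 0.3], 0],
  [[96, 88, 0], [0, 0, 0.45], 0],
  [[128, 117, 0], [0, 0, 0.6], 0],
  [[160, 146.5, 0], [0, -0.005, 0.741], 0],
  [[160, 146.5, 6], [0, -0.005, 0.741], 0],
  [[160, 146.5, 20], [0, -0.005, 0.741], 0],
  [[160, 146.5, 25], [0, -0.005, 0.741], 0],
  [[160, 146.5, 25], [0, -0.005, 0.741], 0],
  [[160, 146.5, 25], [0, -0.005, 0.741], 0],
])

```text
time_s: 35.83
position: [0.6475, 0.091, 0.2702]
orientation: [1.0, -0.024, 0.0, -0.0]
ft_force: [-0.1, -0.1, -0.2]
grip_width: 0.0133
```

Run:
```python
from h import *
plan((647.8,91,235,-92.7))
```

```text
t 35.8 pos [647.5  91.  270.2] yaw -92.7 F [-0.1 -0.1 -0.2] w 13.3 q6 1.74
[[np.float64(0.3), np.float64(0.0), np.float64(35.2)], [np.float64(-0.0), np.float64(-0.001), np.float64(0.0)]]
```

Call:
step_arm([
  [[0, 0, 14], [0, 0, 0], 0],
  [[0, 0, 21], [0, 0, 0], 0],
  [[0, 0, 26], [0, 0, 0], 0],
  [[0, 0, 30], [0, 0, 0], 0],
  [[0, 0, 33], [0, 0, 0], 0],
  [[0, 0, 35], [0, 0, 0], 0],
  [[0, 0, 35], [0, 0, 0], 0],
])

```text
time_s: 36.7
position: [0.6478, 0.091, 0.2369]
orientation: [1.0, -0.024, 0.001, -0.0]
ft_force: [-2.1, -0.8, 5.4]
grip_width: 0.0133
```

Call:
step_arm([
  [[0, 0, 0], [0, 0, 0], 15],
  [[0, 0, 0], [0, 0, 0], 30],
  [[0, 0, 0], [0, 0, 0], 40],
  [[0, 0, 0], [0, 0, 0], 40],
  [[0, 0, -30], [0, 0, 0], 40],
  [[0, 0, -55], [0, 0, 0], 40],
  [[0, 0, -60], [0, 0, 0], 40],
  [[0, 60, -60], [0, 0, 0], 40],
  [[0, 120, -60], [0, 0, 0], 40],
  [[0, 180, -60], [0, 0, 0], 40],
  [[0, 240, -60], [0, 0, 0], 40],
  [[0, 240, 0], [0, 0, 0], 40],
  [[0, 240, 0], [0, 0, 0], 40],
])

```text
time_s: 38.33
position: [0.6325, -0.1485, 0.2303]
orientation: [1.0, -0.024, -0.006, -0.002]
ft_force: [0.4, 0.4, 0.2]
grip_width: 0.0343
```

Run:
```python
from h import *
a=snap('top','top9');b=snap('side','side9')
A=cv2.imread('pics/top9.png');B=cv2.imread('pics/side9.png')
C=np.zeros((600,780,3),np.uint8)
C[:400,:400]=cv2.resize(A[100:200,220:320],None,fx=4,fy=4,interpolation=cv2.INTER_CUBIC)
C[:480,410:770]=cv2.resize(B[130:250,300:390],None,fx=4,fy=4,interpolation=cv2.INTER_CUBIC)
C[405:595,:250]=cv2.resize(A[205:281,120:220],None,fx=2.5,fy=2.5,interpolation=cv2.INTER_CUBIC)
cv2.imwrite('pics/m9.png',C)
plan((641.6,-43.8,100,-92.7),(641.6,-43.8,38,-92.7))
```

```text
t 38.4 pos [ 636.9 -148.3  237.1] yaw -92.7 F [-0.3  0.7  1.1] w 34.1 q6 1.37
[[np.float64(-0.5), np.float64(-104.5), np.float64(137.2)], [np.float64(-0.001), np.float64(-0.003), np.float64(0.001)]]
[[np.float64(-0.7), np.float64(-104.5), np.float64(199.2)], [np.float64(-0.001), np.float64(-0.003), np.float64(0.001)]]
```

View pics/m9.png

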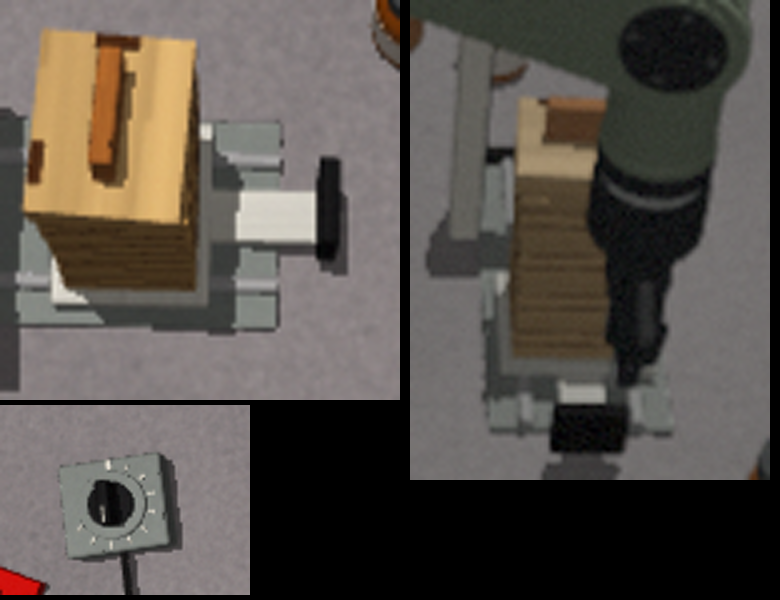

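Lid flush and aligned on the stack, knob bar at the thick mark. Handle top at crop (329,207). Go to the handle.

Run:
```python
from h import *
a=snap('top');print(onz(a,302.1,151.6,.07))
```

```text
[ 0.63634293 -0.04342875  0.07      ]
```

Call:
step_arm([
  [[0, -50, 40], [0, 0, 0], 40],
  [[0, -104, 80], [0, 0, 0], 40],
  [[0, -104.5, 125], [0, 0, 0], 40],
  [[0, -104.5, 137], [0, 0, 0], 40],
  [[0, -104.5, 137], [0, 0, 0], 40],
])

```text
time_s: 39.1
position: [0.6448, -0.044, 0.1033]
orientation: [1.0, -0.023, 0.004, 0.0]
ft_force: [-0.0, 0.8, 0.5]
grip_width: 0.0336
```

Run:
```python
from h import *
plan((641.6,-43.8,38,-92.7))
```

```text
t 39.1 pos [644.8 -44.  103.3] yaw -92.6 F [-0.   0.8  0.5] w 33.6 q6 1.53
[[np.float64(-3.8), np.float64(-0.0), np.float64(65.3)], [np.float64(0.0), np.float64(-0.009), np.float64(0.002)]]
```

Call:
step_arm([
  [[-4, 0, 40], [0, 0, 0], 40],
  [[-4, 0, 62], [0, 0, 0], 40],
  [[-4, 0, 65], [0, 0, 0], 40],
  [[-4, 0, 65], [0, 0, 0], 40],
  [[-4, 0, 65], [0, 0, 0], 15],
  [[-4, 0, 65], [0, 0, 0], 0],
  [[-4, 0, 65], [0, 0, 0], 0],
  [[-4, 0, 65], [0, 0, 0], 0],
], grip_force=40)

```text
time_s: 40.1
position: [0.6428, -0.0436, 0.0404]
orientation: [1.0, -0.023, 0.006, 0.0]
ft_force: [0.3, 0.6, 6.8]
grip_width: 0.0129
```

Run:
```python
from h import *
plan((641,-43.8,38,-92.7))
```

```text
t 40.1 pos [642.8 -43.6  40.4] yaw -92.6 F [0.3 0.6 6.8] w 12.9 q6 1.53
[[np.float64(-1.9), np.float64(0.2), np.float64(2.4)], [np.float64(-0.0), np.float64(-0.013), np.float64(0.001)]]
```

Call:
step_arm([
  [[0, -3, 0], [0, 0, 0], 0],
  [[0, -8, 0], [0, 0, 0], 0],
  [[0, -15, 0], [0, 0, 0], 0],
  [[0, -24, 0], [0, 0, 0], 0],
  [[0, -34, 0], [0, 0, 0], 0],
  [[0, -44, 0], [0, 0, 0], 0],
  [[0, -54, 0], [0, 0, 0], 0],
  [[0, -64, 0], [0, 0, 0], 0],
  [[0, -74, 0], [0, 0, 0], 0],
  [[0, -84, 0], [0, 0, 0], 0],
  [[0, -94, 0], [0, 0, 0], 0],
  [[0, -104, 0], [0, 0, 0], 0],
  [[0, -114, 0], [0, 0, 0], 0],
  [[0, -124, 0], [0, 0, 0], 0],
  [[0, -133, 0], [0, 0, 0], 0],
  [[0, -141, 0], [0, 0, 0], 0],
  [[0, -148, 0], [0, 0, 0], 0],
  [[0, -153, 0], [0, 0, 0], 0],
  [[0, -157, 0], [0, 0, 0], 0],
  [[0, -159, 0], [0, 0, 0], 0],
])

```text
time_s: 42.6
position: [0.6496, 0.1053, 0.0405]
orientation: [1.0, -0.021, 0.005, 0.008]
ft_force: [-1.2, -39.9, 5.9]
grip_width: 0.0135
```

Call:
step_arm([
  [[0, -2, 0], [0, 0, 0], 0],
  [[0, -4, 0], [0, 0, 0], 0],
  [[0, -6, 0], [0, 0, 0], 0],
  [[0, -8, 0], [0, 0, 0], 0],
  [[0, -9.5, 0], [0, 0, 0], 0],
  [[0, -10.5, 0], [0, 0, 0], 0],
  [[0, -11.5, 0], [0, 0, 0], 0],
  [[0, -12.5, 0], [0, 0, 0], 0],
  [[0, -12.5, 0], [0, 0, 0], 0],
])

```text
time_s: 43.72
position: [0.6495, 0.105, 0.0405]
orientation: [1.0, -0.02, 0.004, 0.018]
ft_force: [-0.6, -44.6, 6.7]
grip_width: 0.0136
```

Stopped with −40 N after 149 mm of travel, short of 170. Ease off and look.

Call:
step_arm([
  [[0, 2, 0], [0, 0, 0], 0],
  [[0, 3, 0], [0, 0, 0], 0],
])

```text
time_s: 43.98
position: [0.6494, 0.1024, 0.0406]
orientation: [1.0, -0.021, 0.004, 0.017]
ft_force: [0.2, -3.4, -0.4]
grip_width: 0.0132
```

Run:
```python
from h import *
a=snap('top','top10');b=snap('side','side10')
A=cv2.imread('pics/top10.png');B=cv2.imread('pics/side10.png')
C=np.zeros((600,800,3),np.uint8)
X=cv2.resize(A[40:250,90:320],None,fx=1.9,fy=1.9,interpolation=cv2.INTER_CUBIC);C[:X.shape[0],:X.shape[1]]=X
X=cv2.resize(B[80:250,290:400],None,fx=3.2,fy=3.2,interpolation=cv2.INTER_CUBIC);C[:X.shape[0],440:440+X.shape[1]]=X
cv2.imwrite('pics/m10.png',C)
plan((641,-43.8,38,-92.7))
```

```text
t 44.1 pos [649.4 102.8  40.6] yaw -92.3 F [-0.3 -3.9 -0. ] w 13.5 q6 1.79
[[np.float64(-2.5), np.float64(146.7), np.float64(7.5)], [np.float64(0.034), np.float64(-0.008), np.float64(0.006)]]
```

View pics/m10.png

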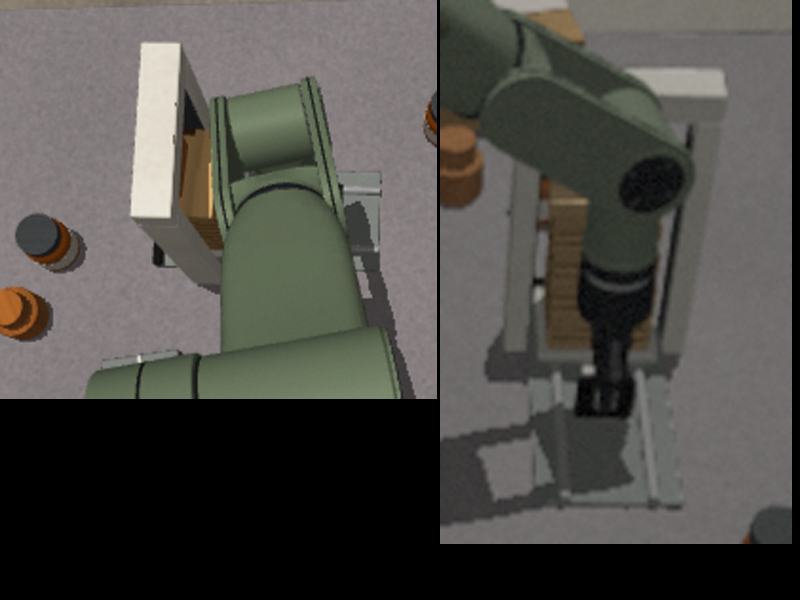

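Run:
```python
from h import *
a=snap('top')
f=lambda u,v:(u/1.9+90,v/1.9+40)
for p in[(141,43),(181,43),(179,218),(133,217)]:print(onz(a,*f(*p),.345).round(4))
for z in(.25,.3,.35,.4):print(z,onz(a,*f(213,110),z).round(3),onz(a,*f(213,160),z).round(3))
# handle face / lid edges
```

```text
[0.7534 0.2549 0.345 ]
[0.7521 0.2109 0.345 ]
[0.5538 0.2116 0.345 ]
[0.5562 0.2605 0.345 ]
0.25 [0.716 0.192 0.25 ] [0.653 0.192 0.25 ]
0.3 [0.693 0.184 0.3  ] [0.634 0.183 0.3  ]
0.35 [0.671 0.175 0.35 ] [0.615 0.175 0.35 ]
0.4 [0.649 0.166 0.4  ] [0.596 0.166 0.4  ]
```

The arch centre measures y≈0.235–0.24 and the bed is now at y≈0.24, so the carriage had started about 20 mm along and this is the stop. Nudge it home again, release and withdraw.

Call:
step_arm([
  [[0, -1, 0], [0, 0, 0], 0],
  [[0, -2, 0], [0, 0, 0], 0],
  [[0, -2.5, 0], [0, 0, 0], 0],
  [[0, -2.5, 0], [0, 0, 0], 0],
])

```text
time_s: 44.62
position: [0.6495, 0.1047, 0.0405]
orientation: [1.0, -0.02, 0.004, 0.018]
ft_force: [0.2, -9.0, 0.8]
grip_width: 0.0132
```

Call:
step_arm([
  [[0, 0, 0], [0, 0, 0], 15],
  [[0, 0, 0], [0, 0, 0], 30],
  [[0, 1, 0], [0, 0, 0], 40],
  [[0, 1, 0], [0, 0, 0], 40],
  [[0, 1, -25], [0, 0, 0], 40],
  [[0, 10, -50], [0, 0, 0], 40],
  [[0, 70, -80], [0, 0, 0], 40],
  [[0, 130, -110], [0, 0, 0], 40],
  [[0, 190, -140], [0, 0, 0], 40],
  [[0, 250, -150], [0, 0, 0], 40],
  [[0, 310, -150], [0, 0, 0], 40],
  [[0, 370, -150], [0, 0, 0], 40],
  [[0, 370, -150], [0, 0, 0], 40],
])

```text
time_s: 46.25
position: [0.6332, -0.2634, 0.2037]
orientation: [1.0, -0.022, 0.004, 0.019]
ft_force: [-0.7, 0.4, 0.3]
grip_width: 0.034
```

Run:
```python
from h import *
a=snap('top','top11');b=snap('side','side11')
A=cv2.imread('pics/top11.png');B=cv2.imread('pics/side11.png')
C=np.zeros((600,800,3),np.uint8)
X=cv2.resize(A[50:275,80:340],None,fx=1.6,fy=1.6,interpolation=cv2.INTER_CUBIC);C[:X.shape[0],:X.shape[1]]=X
X=cv2.resize(B[90:250,290:390],None,fx=3.6,fy=3.6,interpolation=cv2.INTER_CUBIC);C[:X.shape[0],430:430+X.shape[1]]=X
cv2.imwrite('pics/m11.png',C)
plan()
```

```text
t 46.4 pos [ 633.6 -259.9  203.4] yaw -92.4 F [ 0.4  0.4 -0.7] w 34.3 q6 1.23
```

View pics/m11.png

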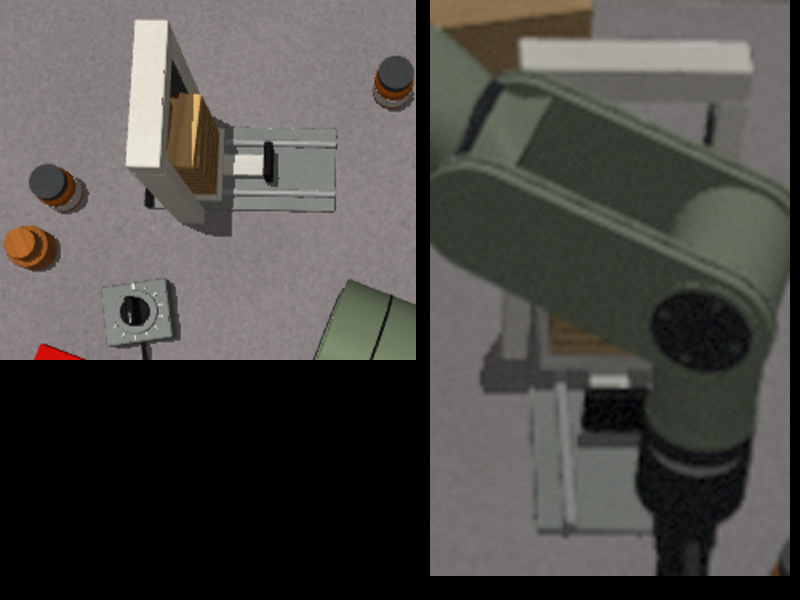

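Run:
```python
from h import *
a=snap('top')
A=cv2.imread('pics/top11.png')
f=lambda u,v:((u+.5)/1.6-.5+80,(v+.5)/1.6-.5+50)
print('handle',onz(a,*f(269,162),.07))
print('bed edge',onz(a,*f(223,150),.03),onz(a,*f(223,195),.03))
print('arch foot',onz(a,*f(204,222),.0),onz(a,*f(204,222),.012))
cv2.imwrite('pics/m12.png',cv2.resize(A[120:200,150:260],None,fx=7,fy=7,interpolation=cv2.INTER_CUBIC))
```

```text
handle [0.64174571 0.10111434 0.07      ]
bed edge [0.67765226 0.18334012 0.03      ] [0.59742241 0.1837077  0.03      ]
arch foot [0.55737121 0.22133883 0.        ] [0.55478312 0.21937908 0.012     ]
```

View pics/m12.png

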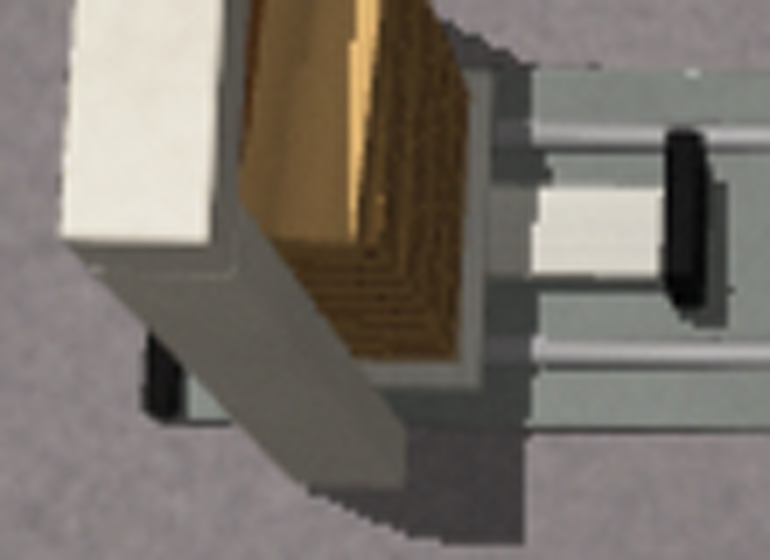

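Bed edge to arch foot is about 36 mm (32.5 expected, pixel ≈2.7 mm), so the bed is centred under the arch. One last numeric check of the lid corner, and the bystanders, then hand in.

Run:
```python
from h import *
a=snap('top','topF')
g=lambda u,v:((u+.5)/7-.5+150,(v+.5)/7-.5+120)
print('lid corner -x-y',onz(a,*g(372,245),.228),'bottom tray corner',onz(a,*g(458,362),.03))
A=cv2.imread('pics/top0.png').astype(int);B=cv2.imread('pics/topF.png').astype(int)
for n,(u,v) in dict(jar1=(113,166),holder=(98,205),jar2=(327,100),knobbox=(165,243)).items():
    d=np.abs(A-B)[v-18:v+18,u-18:u+18].max(2);print(n,(d>40).sum())
close_job()
```

```text
lid corner -x-y [0.58807612 0.19463565 0.228     ] bottom tray corner [0.59886305 0.1952366  0.03      ]
jar1 0
holder 0
jar2 0
knobbox 51
the job is handed in; nothing more can be done
```

I did the whole job in the order asked and handed it in after about 46 s of robot time. Everything checks out except one late reading of the lid that I could not resolve.

- **Knob:** I turned it anticlockwise until it hit its stop (about 0.7 N m against 0.04 N m friction). Later pictures show the bar on the thick white mark.
- **Stack:** all four trays were there. Each went down one 44 mm pitch above the last (TCP heights 42.7, 87.5, 131.0 and 175.9 mm), and the lid followed. Pictures taken before the push show the stack flush and level, with the lid aligned on it.
- **Carriage:** it stopped hard after about 149 mm of travel, at 40–45 N, so it had started about 20 mm along its track. The camera puts the bed's centre within about 3 mm of the arch's centre line.
- **Bystanders:** the picture areas around both jars and the candle holder match the first picture exactly, so they did not move.

**Unresolved:** the lid corner, read under the arch after the push, agreed with the bottom tray to 1 mm along y but was off by about 11 mm along x. That corner was shaded and partly hidden, so I take it as a bad reading. The side camera's view of the lid was blocked by the arm and I had used all 16 picture views, so I did not confirm it by a second look.

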